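# Hold a spring clip open over the right order card

### The arm

A 6-joint arm with a two-finger parallel gripper is mounted at the origin on the work surface. World frame = base frame: x ahead of the robot, y to its left, z up, the work surface at z = 0. Lengths are in m, angles in rad, forces in N, time in s.
With the tool pointing down it reaches from about 0.375 to 0.975 m from the base axis. Payload 3.8 kg.
Tool frame: the origin (TCP) lies on the centre line of the jaws, within the pads' length; the fingertips stand 25 mm ahead of it and the grasp point (between the pads) lies 6 mm ahead of it; y points along the fingers, z is the direction in which the jaws open and shut, and the axes are right-handed (so a half turn about y gives the same grasp; the last joint's range is limited). The gripper opens to 85 mm and grips with 20 to 120 N. Pads are 22 mm wide; open, the fingers measure 114 mm over their backs; the gripper's body (76 mm by 85 mm) begins 54 mm behind the grasp point. The pads swing forward as they close: fully open they stand 13 mm farther back than shut.
Start: joints at [1.186, 0.264, 1.604, -0, 1.274, -0.037], TCP at [0.23, 0.635, 0.256] pointing down, gripper open.
Joint ranges: [-2.63, 2.63], [-0.94, 2.18], [0.31, 2.57], [-1.31, 4.45], [0, 2.66], [-2.55, 2.55]. Speed limits (rad/s): [2.57, 2.57, 3.14, 3.14, 3.14, 3.14].

### API

Orientations are given as a rotation vector (axis times angle).
In Python, from workcell import bot gives the robot as it stands.
- The arm moves only by the shell command python3 -m jog 'ROWS' [FORCE]. ROWS is JSON, a list of rows, each a list of 5 numbers: the shift along the world's x, y, z in mm, then the turn about the world's z in degrees, then the finger opening in mm, from 0 to 85.4. A call has exactly 10 rows; each row is the pose to reach, as a shift and turn from the pose commanded when the call began; what a row does not reach only later rows make up. A row lasts 1/8 s, in which the tool goes at most 62.5 mm and 10.7 degrees, less where a joint would pass 70% of its speed; a pose out of reach is approached as far as the arm can. A call with a gripper value outside its range is refused whole. The fingers move at their own pace and stop on an object; FORCE is the grip in N (left out, the last holds). Time passes only in rows, so rows that repeat a pose let the fingers close, or fill a call up. It gives the time, the measured TCP pose, the force and the opening at its end, in the units of the state.
- bot.read_state(): the state, without advancing time (a new reading comes with each control period).
- bot.read_camera(name): name is "side" or "top"; returns a dict with "pixels" (480x640x3 uint8, red, green, blue), "fx", "fy", "cx", "cy" (pixels), "R" (3x3) and "t" (3): a world point X has camera coordinates R X + t. Camera axes: x right, y down, z forward; pixel columns grow to the right and rows downward; lengths in m; the calibration is good to about 2 mm. A picture is of the moment at which its call begins. There is no depth.
- bot.finish_job(): hands the job in, once; it reports no verdict.
The state is a dict: "time": time; "q": joint angles; "joint_vel": joint speeds; "joint_torque": joint torques, N m; "tool_pos": TCP position; "tcp_rot": TCP orientation; "wrist_force": force on the tool from outside, world axes, zero at the start; "torque": the same for the moment, N m; "width": opening from 0.0 (shut) to 1.0 (fully open).
Only numpy, scipy, OpenCV 4.12 (cv2) and the standard library are available. Lean on these libraries where they do the work, as an engineer would, in place of code of your own. Each camera call takes 0.05 s, during which the arm holds its last target.

### The job

Two order cards stand upright on the counter, one behind the open bowl and the other behind the closed jar, seen from the robot. Take the spring clip off the upright metal strip by squeezing its two handles, and hold it handles-up and squeezed well open over the middle of the top edge of the card on the bowl's side, with that edge between the gaping jaws but touching no part of the clip, so that I can slip a docket in. Finish while still holding the clip open there, motionless, and leave everything else on the counter where it stands.

Things in the scene. Friction and masses are not known exactly. Their poses are not given: they have to be found in the camera images.
- clip: Loose black spring clip, 60 g, 42 mm wide along its hinge (its y). Origin: middle of the steel hinge pin (radius 4 mm). z up to the handles, jaws down; handles and jaws open along x; same after a half turn about z. At the start it is clipped on the strip's top edge, pin resting on that edge (pin axis 79 mm above the counter), within 8 mm of the strip's middle, its y along the strip's y.
- clip_handles (a point): Between the two handles' ends, 36 mm above the hinge pin. The handles rise in a V and end in round bars (radius 4 mm, 40 mm long along y), 52 mm over the outsides at the start. Squeezed to the stop they are parallel: 24 mm over the outsides, bars 41 mm above the pin.
- clip_mouth (a point): Between the jaws' lips, 29 mm below the hinge pin. Each jaw ends in an inward lip, 26 to 32 mm below the pin, 40 mm long along y. With the handles squeezed to the stop the lips are 24 mm apart and end 30 mm below the pin.
- clip_jaw (a joint): Opening angle of each of the clip's two levers (they move alike): -0.06 rad jaws shut, 0 as clipped on the 4 mm strip, 0.22 lips 16 mm apart, 0.36 fully gaping (stop). Squeezing the handles opens the jaws against a spring: about 5 N on each bar to begin, 9 N at the stop; a grip of 15 to 25 N is right, and squeezing up to the stop does no harm.
- strip: Upright metal strip on a steel foot, fixed to the counter, on which the clip is parked: plate 4 mm thick (along x), 60 mm wide (along y), top edge 75 mm above the counter; foot 80 x 60 x 8 mm. Origin under the foot's centre, z up.
- strip_top (a point): Middle of the strip's top edge, 75 mm above the counter.
- card_left: Order card: white rigid card 100 mm wide (along its y), 3 mm thick (along its x), standing upright in a wooden foot 45 x 110 x 22 mm (x, y, z) that is fixed to the counter. Origin under the foot's centre, z up. The card's top edge is 120 mm above the counter. Stands on the left (+y) side of the counter.
- card_right: Order card: white rigid card 100 mm wide (along its y), 3 mm thick (along its x), standing upright in a wooden foot 45 x 110 x 22 mm (x, y, z) that is fixed to the counter. Origin under the foot's centre, z up. The card's top edge is 120 mm above the counter. Stands on the right (-y) side of the counter.
- card_left_top (a point): Middle of the left card's top edge, 120 mm above the counter; x is the card's thickness, y runs along the edge.
- card_right_top (a point): Middle of the right card's top edge, 120 mm above the counter; x is the card's thickness, y runs along the edge.
- bowl: Open white bowl, 110 mm across, 50 mm high, loose, between the robot and one of the cards, on the same side (left +y or right -y) as that card. Origin under its centre.
- jar: Closed glass jar with a metal cap, 76 mm across, 85 mm high, loose, between the robot and the other card. Origin under its centre.
- mill: Bystander: wooden pepper mill, 52 mm across, 130 mm high, beyond the strip.
- sauce: Bystander: amber sauce bottle, 48 mm across, 130 mm high, beyond the strip.
- cup: Bystander: white cup, 76 mm across, 80 mm high, far left.
- napkins: Bystander: block of napkins 110 x 110 x 35 mm, far right.
- spoon: Bystander: spoon lying near left.
- spatula: Bystander: spatula lying near right.
There are look-alikes about, which are no part of the job. What is shaped like the card_right but green or yellow is not meant.

How it is judged:
On the way:
1. the clip is squeezed and taken clear off the strip (distance between clip and strip_top above 0.05 m and contact force between the fingers and clip above 2 N and contact force between clip and strip below 0.1 N), for 0.2 s.
At the end, for the whole second after the job is handed in: Clip held by the fingers, still, upright within 0.25 rad, levers over 0.22 rad open. Top edge of the card on the bowl's side 5 to 24 mm below the hinge, within 11 mm of mid-jaw; clip within 25 mm of the card's middle and 0.25 rad of its line, not touching it (value of joint clip_jaw above 0.22 rad and contact force between the fingers and clip above 2 N and angle between clip's own z axis and vertical below 0.25 rad and height (world z) of clip above 0.11 m and linear speed of clip below 0.03 m/s and ((world y of bowl above 0 m and z of card_left_top in the frame of clip between -0.024 and -0.005 m and x of card_left_top in the frame of clip between -0.011 and 0.011 m and y of clip in the frame of card_left between -0.025 and 0.025 m and angle between the y axis of clip and the y axis of card_left, either way round below 0.25 rad and contact force between clip and card_left below 0.3 N) or (world y of bowl below 0 m and z of card_right_top in the frame of clip between -0.024 and -0.005 m and x of card_right_top in the frame of clip between -0.011 and 0.011 m and y of clip in the frame of card_right between -0.025 and 0.025 m and angle between the y axis of clip and the y axis of card_right, either way round below 0.25 rad and contact force between clip and card_right below 0.3 N))); the arm keeps its last pose, push and grip.
It fails at once if a bystander, the bowl or the jar is moved by more than 30 mm (distance of any of bowl, jar, mill, sauce, cup, napkins, spoon, spatula from where it was at the start of the episode above 0.03 m).
It also fails if it takes over 32 s, if anything falls off the work surface, if the arm or the gripper's body presses on something with over 40 N, if the wrist force passes 120 N, or if a joint passes its speed limit or range.

## Working session

There is one attempt and no reset: what is moved stays moved. The work goes in short steps, Python scripts to look and compute and a shell command to move; the robot and the scene stay as the last step left them, time stands still between calls to the robot, and variables do not carry over. Pictures are saved under pics/ and viewed, and the job is handed in when it is done.

```bash
mkdir -p pics; ls
python3 - <<'E'
from workcell import bot
import cv2,numpy as np
s=bot.read_state();print({k:np.round(v,3) for k,v in s.items()})
for n in("side","top"):
    c=bot.read_camera(n);cv2.imwrite(f"pics/{n}0.png",c["pixels"][:,:,::-1])
    print(n,c["fx"],c["fy"],c["cx"],c["cy"],np.round(c["R"],4).tolist(),np.round(c["t"],4), -np.array(c["R"]).T@np.array(c["t"]))
E
```

```text
pics
{'time': np.float64(0.0), 'q': array([ 1.186,  0.265,  1.605, -0.   ,  1.274, -0.037]), 'joint_vel': array([ 0.002,  0.   ,  0.001, -0.001, -0.001, -0.001]), 'joint_torque': array([ 2.0000e-03, -5.1510e+01, -3.6732e+01,  0.0000e+00,  1.3000e-02,
       -0.0000e+00]), 'tool_pos': array([0.23 , 0.634, 0.255]), 'tcp_rot': array([-1.556,  0.273, -0.273]), 'wrist_force': array([-0.436,  0.7  , -0.486]), 'torque': array([-0.021, -0.001, -0.01 ]), 'width': np.float64(1.0)}
side 462.2152365837567 462.2152365837567 320.6318163095428 240.24149213503384 [[0.9662, -0.2573, 0.0181], [-0.184, -0.7367, -0.6507], [0.1808, 0.6254, -0.7591]] [-0.4332  0.1328  1.2115] [ 0.22394521 -0.7713132   1.01391116]
top 608.9734807478533 608.9734807478533 320.2624706530298 244.45546174395582 [[0.0301, -0.9995, -0.0005], [-0.9774, -0.0293, -0.2095], [0.2093, 0.0068, -0.9778]] [1.2000e-03 4.6600e-01 1.6988e+00] [0.09977897 0.00326097 1.75867764]
```

View pics/side0.png

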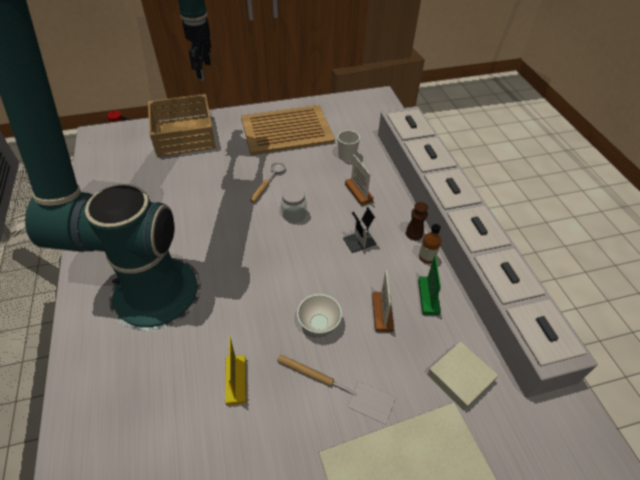

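View pics/top0.png

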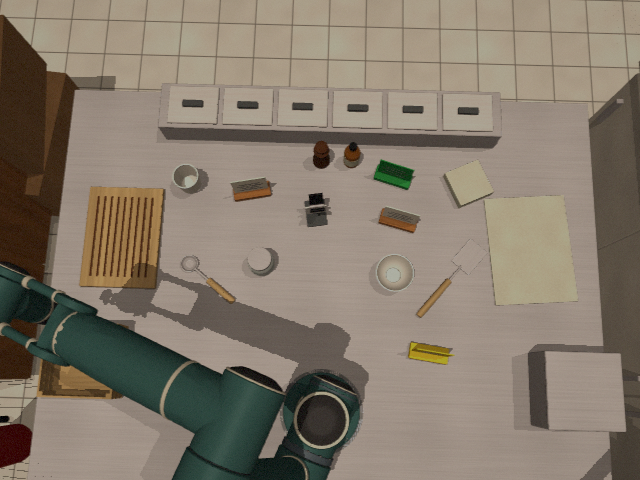

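The bowl (top view 395,272) is on the right, so the target is the white card at about (400,218). The clip on the strip is at about (317,207). Next I'll zoom in on both.

Run:
```python
import cv2
t=cv2.imread("pics/top0.png");s=cv2.imread("pics/side0.png")
def z(im,x,y,w,h,n,k):
    cv2.imwrite(n,cv2.resize(im[y:y+h,x:x+w],None,fx=k,fy=k,interpolation=cv2.INTER_CUBIC))
z(t,290,180,140,60,"pics/tz.png",5.5)   
z(s,335,190,75,60,"pics/sz1.png",10)
z(s,360,265,75,75,"pics/sz2.png",8)
```

```text
(no output)
```

View pics/tz.png

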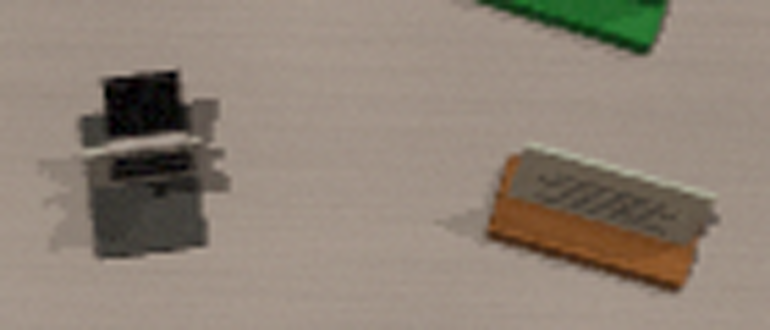

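View pics/sz1.png

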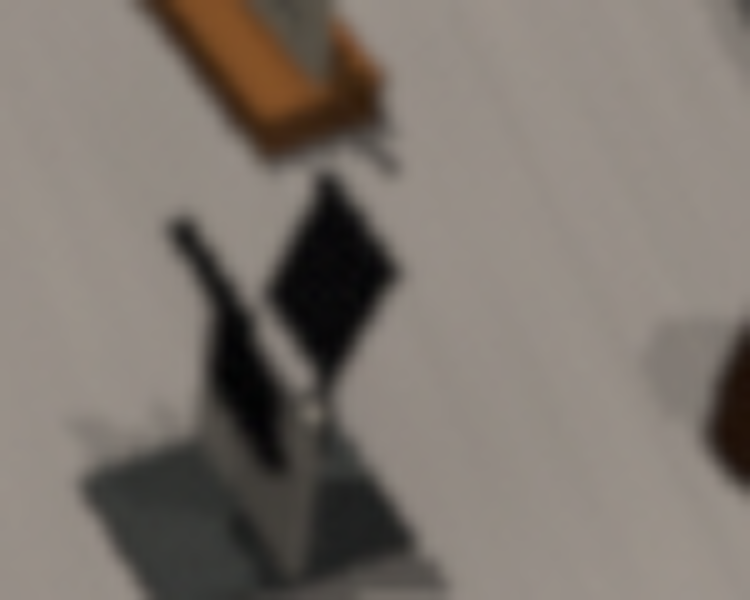

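View pics/sz2.png

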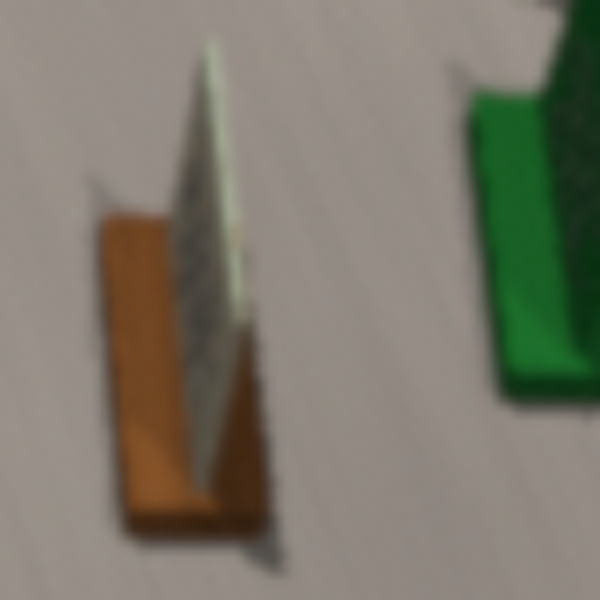

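```bash
cat > h.py <<'E'
import numpy as np,json
from workcell import bot
def bp(c,u,v,z):
    R=np.array(c["R"]);t=np.array(c["t"]);o=-R.T@t
    d=R.T@np.array([(u-c["cx"])/c["fx"],(v-c["cy"])/c["fy"],1])
    return o+d*(z-o[2])/d[2]
def pj(c,X):
    p=np.array(c["R"])@X+np.array(c["t"]);return p[:2]/p[2]*[c["fx"],c["fy"]]+[c["cx"],c["cy"]]
E
python3 - <<'E'
from h import *
T=bot.read_camera("top");S=bot.read_camera("side")
f=lambda x,y,k,x0,y0:((x+.5)/k-.5+x0,(y+.5)/k-.5+y0)
def pr(n,c,pts,z,k,x0,y0):
    P=[bp(c,*f(*p,k,x0,y0),z) for p in pts]
    d=P[1]-P[0];m=(P[0]+P[1])/2
    print(n,np.round(np.array(P)*1000,1)[:,:2].tolist(),"mid",np.round(m[:2]*1e3,1),"len",round(np.linalg.norm(d)*1e3,1),"y-axis yaw",round(np.degrees(np.arctan2(d[0],-d[1])),1))
tz=(5.5,290,180)
pr("card top",T,[(525,148),(717,200)],.12,*tz)
pr("card side",S,[(212,42),(245,320)],.12,8,360,265)
pr("strip top",T,[(85,153),(205,140)],.075,*tz)
pr("strip foot near",T,[(95,258),(207,245)],.006,*tz)
pr("farbar top",T,[(102,77),(180,68)],.117,*tz)
pr("nearbar top",T,[(110,175),(192,163)],.117,*tz)
pr("nearbar side",S,[(180,220),(280,465)],.115,10,335,190)
pr("farbar side",S,[(327,175),(400,270)],.115,10,335,190)
pr("cardfoot near",T,[(488,238),(682,290)],.01,*tz)
for n,p in(("bowl",(395,266)),("jar",(260,256))):print(n,bp(T,*p,.05))
E
```

```text
card top [[564.2, -162.6], [539.9, -259.8]] mid [ 552.1 -211.2] len 100.2 y-axis yaw -14.1
card side [[566.4, -164.5], [541.2, -260.3]] mid [ 553.8 -212.4] len 99.1 y-axis yaw -14.7
strip top [[567.4, 61.8], [576.3, -0.4]] mid [571.9  30.7] len 62.9 y-axis yaw 8.1
strip foot near [[528.2, 56.8], [537.2, -3.3]] mid [532.7  26.7] len 60.8 y-axis yaw 8.5
farbar top [[596.2, 53.1], [602.2, 13.5]] mid [599.2  33.3] len 40.1 y-axis yaw 8.6
nearbar top [[544.6, 47.3], [552.1, 5.9]] mid [548.4  26.6] len 42.1 y-axis yaw 10.3
nearbar side [[548.4, 47.3], [547.0, -43.2]] mid [547.7   2. ] len 90.5 y-axis yaw -0.9
farbar side [[592.7, 53.9], [600.3, 15.2]] mid [596.5  34.6] len 39.5 y-axis yaw 11.1
cardfoot near [[544.6, -154.3], [519.0, -258.5]] mid [ 531.8 -206.4] len 107.4 y-axis yaw -13.8
bowl [ 0.40925954 -0.19944684  0.05      ]
jar [0.42669101 0.18631614 0.05      ]
```

Run:
```python
from h import *
from scipy.spatial.transform import Rotation as Ro
s=bot.read_state();M=Ro.from_rotvec(s["tcp_rot"]).as_matrix();print(np.round(M,3),s["time"])
z=M[:,2];a=np.degrees(np.arctan2(z[1],z[0]));print("jaw dir yaw",a,"q6",s["q"][5], s["tool_pos"])
T=bot.read_camera("top")
for n,p,h in(("mill",(321,145),.13),("sauce",(352,147),.13),("cup",(186,170),.08),("greenfoot",(394,185),.02)):print(n,bp(T,*p,h))
```

```text
[[ 0.94  -0.001  0.341]
 [-0.341 -0.001  0.94 ]
 [-0.    -1.    -0.001]] 0.2
jaw dir yaw 70.07294193631814 q6 -0.03692753723847327 [0.22990186 0.63417395 0.25542725]
mill [0.73667158 0.02121533 0.13      ]
sauce [ 0.73329839 -0.06672085  0.13      ]
cup [0.66785671 0.4101608  0.08      ]
greenfoot [ 0.65984749 -0.19893871  0.02      ]
```

```bash
python3 -m jog '[[14,-24,0,-3,85],[40,-70,0,-8,85],[66,-116,0,-14,85],[92,-162,0,-20,85],[118,-208,0,-26,85],[144,-254,0,-32,85],[170,-300,0,-38,85],[196,-346,0,-44,85],[222,-392,0,-50,85],[246,-434,0,-55,85]]' 20
```

```text
time: 1.5
tool_pos: [0.4767, 0.1989, 0.2564]
tcp_rot: [-1.32, 1.015, -1.016]
wrist_force: [0.3, -0.2, -0.3]
width: 0.997
```

```bash
python3 -m jog '[[24,-42,0,-2,80],[50,-86,0,-4,75],[74,-130,0,-5,75],[90,-158,0,-6,75],[97,-170,0,-7,75],[97,-170,-20,-7,75],[97,-170,-40,-7,75],[97,-170,-50,-7,75],[97,-170,-50,-7,75],[97,-170,-50,-7,75]]' 20
python3 - <<'E'
from h import *
import cv2
from scipy.spatial.transform import Rotation as Ro
s=bot.read_state();M=Ro.from_rotvec(s["tcp_rot"]).as_matrix();z=M[:,2];print("yaw",np.degrees(np.arctan2(z[1],z[0])),s["tool_pos"])
for n,(x,y,w,h) in(("side",(310,150,120,90)),("top",(270,150,120,90))):
    c=bot.read_camera(n);im=c["pixels"][y:y+h,x:x+w,::-1]
    cv2.imwrite(f"pics/{n}1.png",cv2.resize(im,None,fx=6,fy=6,interpolation=cv2.INTER_CUBIC))
E
```

```text
time: 2.75
tool_pos: [0.5733, 0.0311, 0.2067]
tcp_rot: [-1.272, 1.104, -1.105]
wrist_force: [-0.3, 0.0, 0.2]
width: 0.88
yaw 8.115762382256843 [0.57325546 0.03105987 0.20666782]
```

View pics/side1.png

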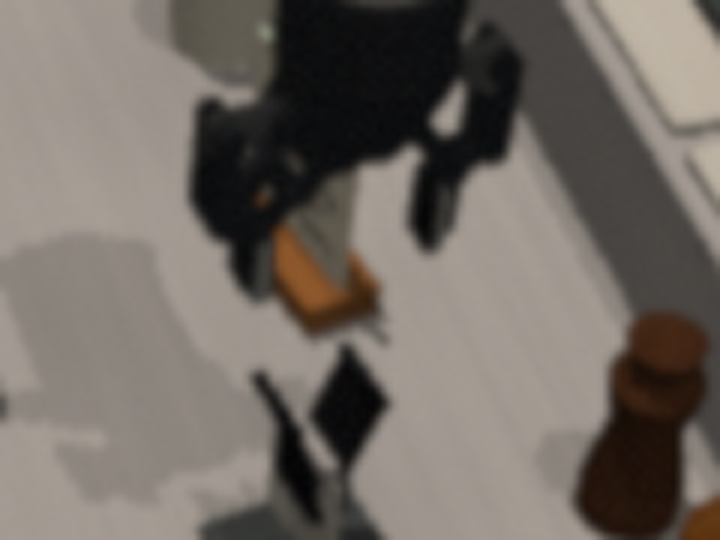

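View pics/top1.png

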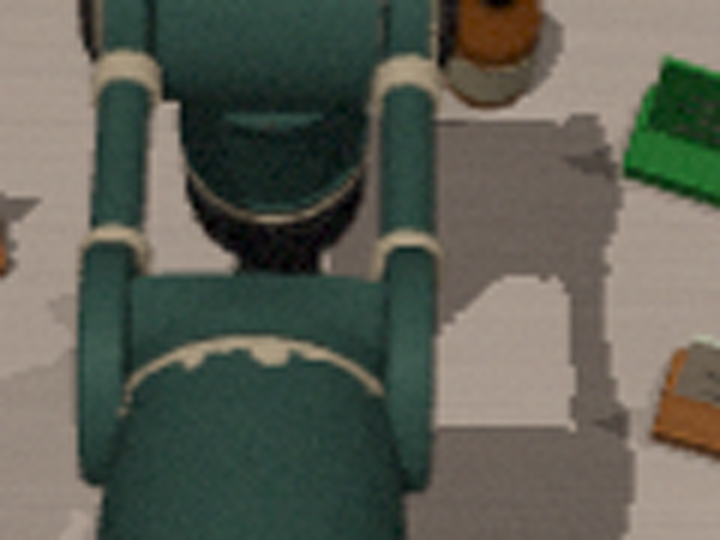

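```bash
python3 -m jog '[[0,0,-20,0,75],[0,0,-42,0,75],[0,0,-64,0,75],[0,0,-78,0,75],[0,0,-84,0,75],[0,0,-84,0,75],[0,0,-84,0,60],[0,0,-84,0,50],[0,0,-83,0,42],[0,0,-82,0,34]]' 20
python3 - <<'E'
from h import *
import cv2
for n,(x,y,w,h) in(("side",(310,150,120,90)),):
    c=bot.read_camera(n);im=c["pixels"][y:y+h,x:x+w,::-1]
    cv2.imwrite(f"pics/{n}2.png",cv2.resize(im,None,fx=6,fy=6,interpolation=cv2.INTER_CUBIC))
E
```

```text
time: 4.1
tool_pos: [0.5764, 0.0308, 0.1279]
tcp_rot: [-1.267, 1.099, -1.109]
wrist_force: [1.9, 0.1, 3.5]
width: 0.402
```

View pics/side2.png

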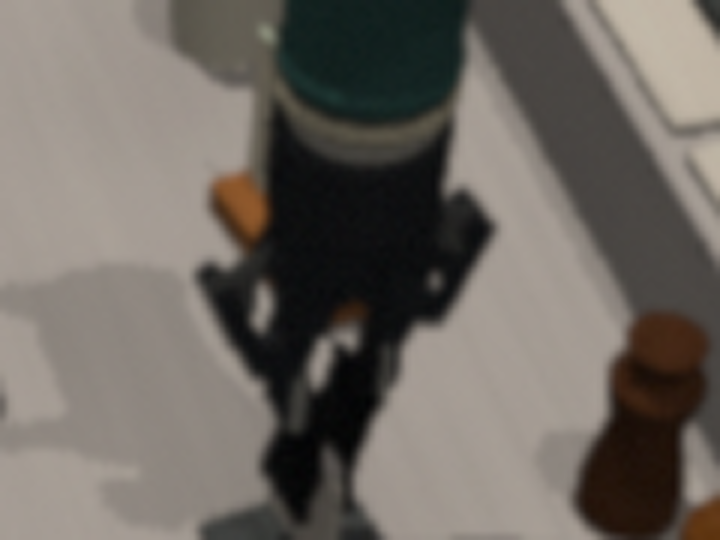

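The fingers are on the bars: the opening is 34 mm and the clip is part squeezed. I'll close to the stop.

```bash
python3 -m jog '[[2,0,1,0,30],[2,0,2,0,26],[2,0,2,0,22],[2,0,2,0,18],[2,0,2,0,18],[2,0,2,0,18],[2,0,2,0,18],[2,0,2,0,18],[2,0,2,0,18],[2,0,2,0,18]]' 20
python3 - <<'E'
from h import *
import cv2
for n,(x,y,w,h) in(("side",(330,170,80,90)),):
    c=bot.read_camera(n);im=c["pixels"][y:y+h,x:x+w,::-1]
    cv2.imwrite(f"pics/{n}3.png",cv2.resize(im,None,fx=6.5,fy=6.5,interpolation=cv2.INTER_CUBIC))
E
```

```text
time: 5.4
tool_pos: [0.5784, 0.0309, 0.1299]
tcp_rot: [-1.267, 1.099, -1.109]
wrist_force: [1.4, -0.1, 8.4]
width: 0.265
```

View pics/side3.png

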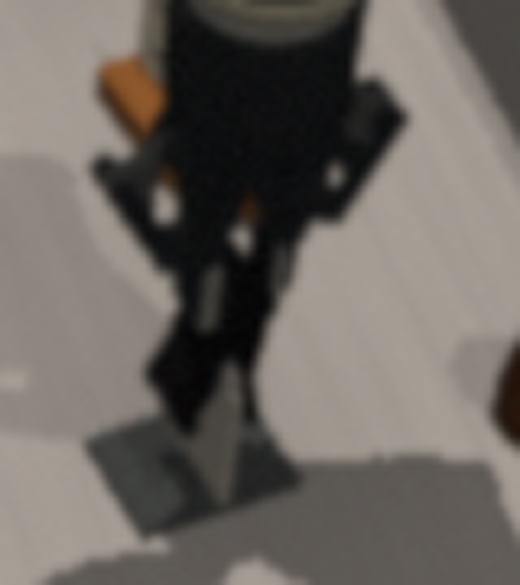

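```bash
python3 -m jog '[[0,0,3,0,18],[0,0,8,0,18],[0,0,16,0,18],[0,0,26,0,18],[0,0,40,0,18],[0,0,55,0,18],[0,0,70,0,18],[0,0,82,0,18],[0,0,90,0,18],[0,0,90,0,18]]' 20
python3 - <<'E'
from h import *
import cv2
from scipy.spatial.transform import Rotation as Ro
s=bot.read_state();print(np.round(Ro.from_rotvec(s["tcp_rot"]).as_matrix(),3),s["wrist_force"],s["width"],s["tool_pos"])
for n,(x,y,w,h) in(("side",(310,130,110,110)),):
    c=bot.read_camera(n);im=c["pixels"][y:y+h,x:x+w,::-1]
    cv2.imwrite(f"pics/{n}4.png",cv2.resize(im,None,fx=5.4,fy=5.4,interpolation=cv2.INTER_CUBIC))
E
```

```text
time: 6.7
tool_pos: [0.5755, 0.0306, 0.2171]
tcp_rot: [-1.272, 1.104, -1.106]
wrist_force: [-0.3, 0.5, -0.5]
width: 0.261
[[ 0.14   0.001  0.99 ]
 [-0.99  -0.     0.14 ]
 [ 0.    -1.     0.001]] [-0.30141798  0.50630989 -0.54000811] 0.26106184998302046 [0.57548857 0.03057896 0.21712827]
```

View pics/side4.png

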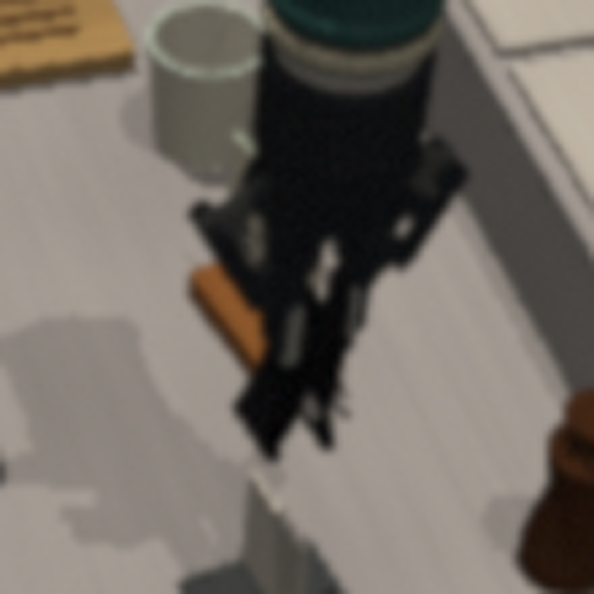

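Run:
```python
from h import *
from scipy.spatial.transform import Rotation as Ro
S=bot.read_camera("side");s=bot.read_state()
M=Ro.from_euler('z',8.05,degrees=True).as_matrix()
for dz in(-.045,-.051,-.057):
  o=s["tool_pos"]+[0,0,dz]
  for n,p in(("nearlip",(-.012,-.02,-.030)),("nearlip_out",(-.016,-.02,-.030)),("farlip",(.012,-.02,-.030)),("farlip+y",(.012,.02,-.03)),("pin-y",(0,-.021,0)),("pin+y",(0,.021,0))):
    print(dz,n,np.round((pj(S,o+M@np.array(p))-[310,130]+.5)*5.4-.5))
```

```text
-0.045 nearlip [293. 454.]
-0.045 nearlip_out [286. 456.]
-0.045 farlip [337. 441.]
-0.045 farlip+y [301. 387.]
-0.045 pin-y [322. 405.]
-0.045 pin+y [283. 348.]
-0.051 nearlip [292. 463.]
-0.051 nearlip_out [285. 465.]
-0.051 farlip [336. 449.]
-0.051 farlip+y [300. 396.]
-0.051 pin-y [321. 414.]
-0.051 pin+y [282. 357.]
-0.057 nearlip [291. 471.]
-0.057 nearlip_out [284. 473.]
-0.057 farlip [335. 458.]
-0.057 farlip+y [298. 404.]
-0.057 pin-y [320. 423.]
-0.057 pin+y [281. 366.]
```

Run:
```python
from h import *
import cv2
c=bot.read_camera("side");x,y,w,h=345,175,40,45
im=c["pixels"][y:y+h,x:x+w,::-1].astype(float)
im=np.clip(im*1.0,0,255);im=255*(im/255)**.5
cv2.imwrite("pics/side5.png",cv2.resize(im.astype(np.uint8),None,fx=13,fy=13,interpolation=cv2.INTER_CUBIC))
```

```text
(no output)
```

View pics/side5.png

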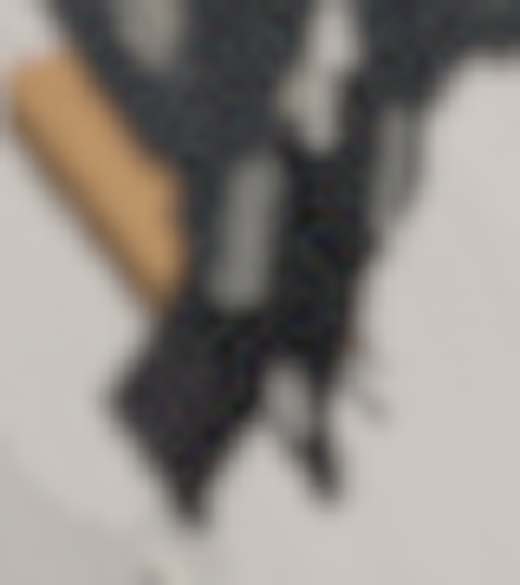

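Run:
```python
from h import *
from scipy.spatial.transform import Rotation as Ro
S=bot.read_camera("side");s=bot.read_state()
M=Ro.from_euler('z',8.05,degrees=True).as_matrix()
for z in(-.010,-.015,-.02,-.025):print(z,pj(S,s["tool_pos"]+M@np.array([0,-.011,z])))
```

```text
-0.01 [368.74765063 192.36682407]
-0.015 [368.55669008 193.8003562 ]
-0.02 [368.36695836 195.22466355]
-0.025 [368.17844364 196.63983488]
```

The clip is off the strip and gaping. The lips sit about 5–7 mm to −x of the tool axis, so the clip is tilted about 0.1 rad. That is inside the tolerance, and I'll allow for it when placing. Next I'll carry it over above the card.

```bash
python3 -m jog '[[0,-8,8,-1,18],[-2,-30,16,-3,18],[-4,-62,22,-6,18],[-7,-96,22,-9,18],[-10,-130,22,-12,18],[-12,-164,22,-15,18],[-14,-196,22,-18,18],[-16,-222,22,-20.5,18],[-17,-238,22,-22,18],[-17,-244,22,-22.5,18]]' 20;python3 -m jog '[[0,0,0,0,18],[0,0,0,0,18],[0,0,0,0,18],[0,0,-4,0,18],[0,0,-8,0,18],[0,0,-8,0,18],[0,0,-8,0,18],[0,0,-8,0,18],[0,0,-8,0,18],[0,0,-8,0,18]]' 20
cat > look.py <<'E'
from h import *
import cv2,sys
from scipy.spatial.transform import Rotation as Ro
k=sys.argv[1];tilt=float(sys.argv[2]) if len(sys.argv)>2 else .1
s=bot.read_state();A=Ro.from_rotvec(s["tcp_rot"]).as_matrix();yaw=np.arctan2(A[1,2],A[0,2])
print(s["time"],"yaw",np.degrees(yaw),s["tool_pos"],s["wrist_force"],s["width"])
M=Ro.from_euler('z',yaw).as_matrix();Ty=Ro.from_euler('y',tilt).as_matrix()
for n,(x,y,w,h) in(("side",(355,215,60,100)),("top",(350,160,100,80))):
    c=bot.read_camera(n);f=8 if n=="top" else 6
    im=255*(c["pixels"][y:y+h,x:x+w,::-1]/255.)**.6
    im=cv2.resize(im.astype(np.uint8),None,fx=f,fy=f,interpolation=cv2.INTER_CUBIC)
    raw=im.copy()
    q=lambda X:tuple(int(v) for v in ((pj(c,X)-[x,y]+.5)*f-.5))
    cl=lambda p:s["tool_pos"]+M@(np.array([0,0,-.010])+Ty@(np.array(p)-[0,0,.041]))
    for a,b in(((-.012,-.02,-.03),(-.012,.02,-.03)),((.012,-.02,-.03),(.012,.02,-.03)),((0,-.021,0),(0,.021,0))):
        cv2.line(im,q(cl(a)),q(cl(b)),(0,0,255),1)
    C=Ro.from_euler('z',-14.4,degrees=True).as_matrix()
    cv2.line(im,q(np.array([.553,-.2118,.12])+C@[0,.05,0]),q(np.array([.553,-.2118,.12])+C@[0,-.05,0]),(0,255,0),1)
    cv2.imwrite(f"pics/{n}{k}.png",np.hstack([raw,im])if n=="side" else im)
E
python3 look.py 6
```

```text
time: 8.15
tool_pos: [0.558, -0.2143, 0.2384]
tcp_rot: [-1.078, 1.393, -1.393]
wrist_force: [-0.0, 0.6, -0.9]
width: 0.263
time: 9.4
tool_pos: [0.5581, -0.2135, 0.2304]
tcp_rot: [-1.079, 1.392, -1.392]
wrist_force: [0.1, 0.6, -0.8]
width: 0.265
9.4 yaw -14.431448254739628 [ 0.5581025  -0.21348993  0.23039686] [ 0.05118006  0.6107032  -0.79195131] 0.2648518777207781
```

View pics/side6.png

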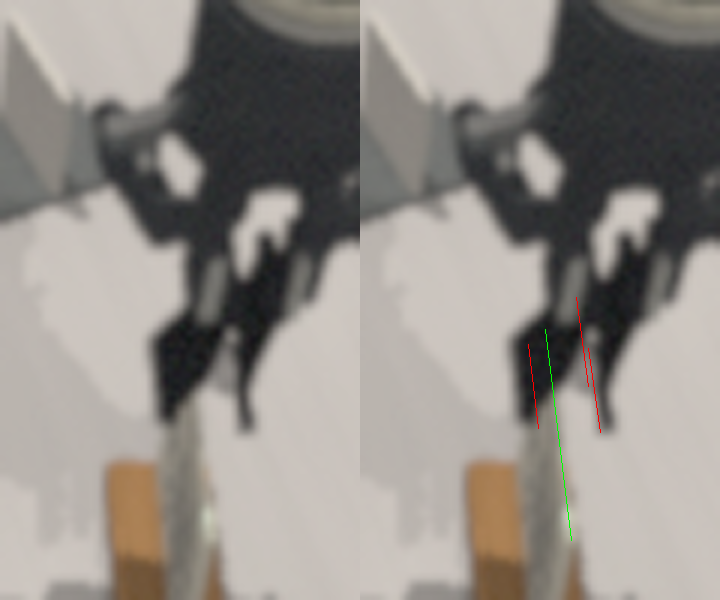

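View pics/top6.png

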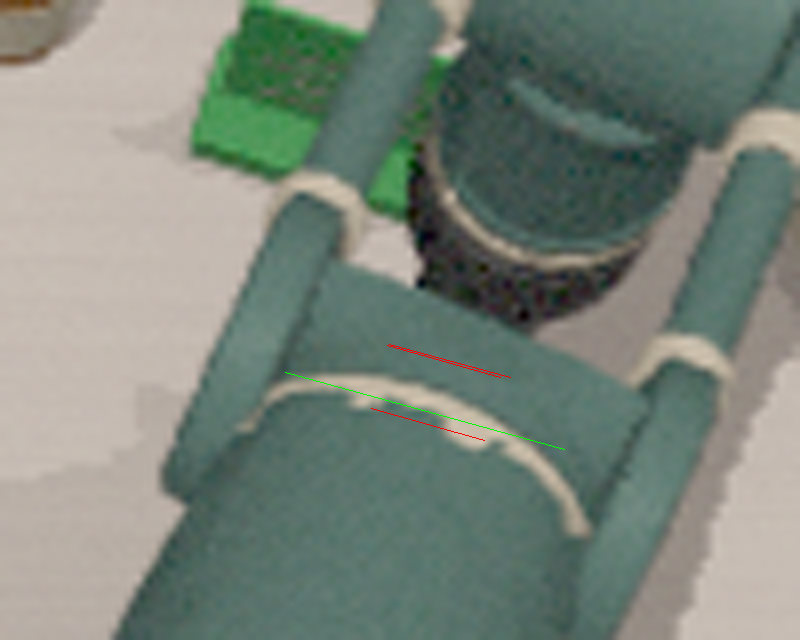

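```bash
python3 -m jog '[[0,0,-4,0,18],[0,0,-9,0,18],[0,0,-14,0,18],[0,0,-18,0,18],[0,0,-22,0,18],[0,0,-24,0,18],[0,0,-24,0,18],[0,0,-24,0,18],[0,0,-24,0,18],[0,0,-24,0,18]]' 20
python3 look.py 7
```

```text
time: 10.75
tool_pos: [0.5581, -0.2134, 0.2064]
tcp_rot: [-1.079, 1.392, -1.392]
wrist_force: [0.6, 0.1, -1.6]
width: 0.26
10.75 yaw -14.427974746137378 [ 0.55813255 -0.2134475   0.20644417] [ 0.58799245  0.05822394 -1.61316732] 0.2596773712390416
```

View pics/side7.png

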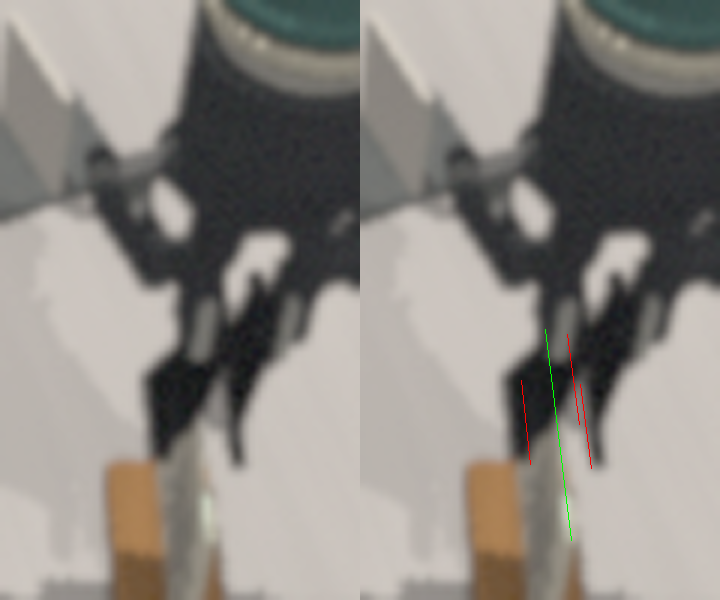

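The card edge passes centrally between the lips: near lip at about u 168, far lip at about 235, card edge at about 203 (zoomed). Now down the rest of the way.

```bash
python3 -m jog '[[0,0,-3,0,18],[0,0,-6,0,18],[0,0,-9,0,18],[0,0,-12,0,18],[0,0,-15,0,18],[0,0,-18,0,18],[0,0,-20,0,18],[0,0,-21,0,18],[0,0,-21,0,18],[0,0,-21,0,18]]' 20
python3 look.py 8
```

```text
time: 12.1
tool_pos: [0.5582, -0.2135, 0.1855]
tcp_rot: [-1.079, 1.392, -1.392]
wrist_force: [-0.5, 0.1, -0.2]
width: 0.263
12.1 yaw -14.425561800067555 [ 0.55819013 -0.21347363  0.18546162] [-0.48263987  0.08364728 -0.17710693] 0.26280141979182775
```

View pics/side8.png

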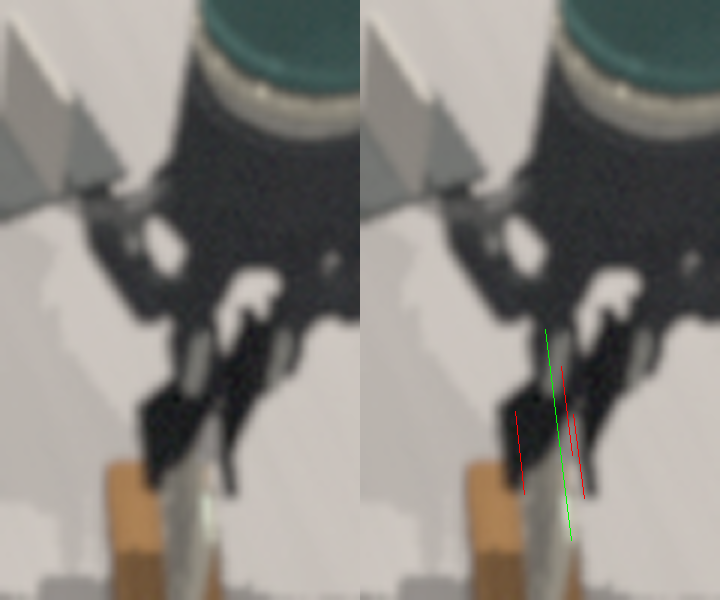

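```bash
python3 -c "
from workcell import bot
s=bot.read_state();print(abs(s['joint_vel']).max(),s['width'],s['wrist_force'])
print(bot.finish_job())"
```

```text
0.0027856702573953625 0.2610525607738647 [-0.52309035 -0.29633563 -0.73489987]
the job is handed in; nothing more can be done
None
```

I squeezed the clip to its stop, lifted it off the strip and held it open over the middle of the right-hand card's top edge. That is the card behind the bowl. I then handed the job in at about 12 s of the 32 s allowed, and no verdict is reported.

What my last checks showed:
- **Grip:** the finger opening read about 22 mm, against 24 mm over the bars at the stop. Grip force was set to 20 N.
- **Stillness and contact:** the joints were at rest and the wrist force was under 1 N, so I saw no sign of the clip touching the card.
- **Position (side camera):** the card edge lay between the jaws, about 1–2 mm from mid-jaw. From the clip's seat height at the grasp, the edge is about 14 mm below the hinge.
- **Alignment:** the tool is turned to -14.4°, and the card measured -14.1° (top camera) and -14.7° (side camera).

What was less good or disagreed:
- **Tilt:** the clip sits about 0.1 rad off vertical in the fingers, because the tool was a few mm off centre when it closed. That is within the 0.25 rad allowed, and I allowed for it when placing.
- **Cameras:** the top and side views disagreed by about 2 mm on where the card is, so I used the average. The arm blocked the top view at the end, so the final check rests on the side camera alone.
- **Other objects:** I kept the path clear of everything else on the counter, but did not measure those objects again at the end.

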